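# Bolt the specimen case through its locking disc

### The job

Lock the specimen case: push the red peg to turn the blue locking disc until its slot lines up with the steel bolt, then push the bolt lengthwise through the slot until it is fully home in the keeper beyond. Push only: do not lift the bolt, and leave the jar, the blue bottle and the yellow box where they stand.

Things in the scene. Friction and masses are not known exactly. Their poses are not given: they have to be found in the camera images.
- case: Fixed steel case with a flat white lid, 400 x 200 mm, lid surface 75 mm above the work surface. Origin: centre of the underside; z up; its x axis runs along its length and is the way the bolt is pushed. Guide, disc and keeper stand on the lid on its centre line (case y = 0); disc centre at case x = +90 mm.
- guide (a point): Centre of the guide, at lid height: two black rails, 14 mm high and 54 mm long (case x = -10 to +44 mm), with a 15 mm wide channel between them in which the bolt slides.
- disc_center (a point): Axis of the locking disc, at lid height. The disc is blue, 84 mm in diameter, its top 16 mm above the lid, cut right through along a diameter by an 18 mm wide slot down to a thin yellow floor at lid level.
- disc (a joint): Angle of the locking disc, rad, counterclockwise from above. 0: the red peg is on the case's +x side and the slot lies across the bolt. The slot is square to the peg's radius, so it lines up at +1.571 and at -1.571 (both are good). Starts between -0.95 and 0.95; stops at +-1.95, past those positions. Friction (about 2 N at the peg) holds it where it is left; no spring.
- disc_peg (a point): Centre of the top of the red peg: upright, 12 mm in diameter, 31 mm from the disc axis, rising from the disc's top (16 mm above the lid) to 43 mm above the lid. It turns with the disc.
- bolt: Loose steel bar 180 long x 12 wide x 14 mm high, round nose, lying on the lid in the guide; about 0.24 kg, slides freely. Origin: centre of the underside; x towards the nose. A black knob (12 mm across) stands on it 20 mm ahead of the tail, to 31 mm above the lid. Home, its origin is at case x = +68 mm; it starts 116 to 128 mm short of that. Home, its tail is 12 mm behind the guide.
- bolt_tail (a point): Centre of the bolt's flat tail end face (7 mm above the lid).
- bolt_nose (a point): Foremost point of the bolt's nose (7 mm above the lid).
- keeper_stop (a point): Foot of the inner face of the keeper's end wall, on the centre line, at lid height: where the nose comes to rest (case x = +158 mm, 68 mm past the disc axis). The keeper is a black open-topped U, 14 mm high, with an 18 mm long, 24 mm wide channel.
- jar: Bystander: small specimen jar, 36 mm in diameter, 50 mm tall, yellow cap, standing on the lid beside the bolt. Origin: centre of the underside.
- reagent: Bystander: blue bottle with a red cap, 64 mm in diameter, 150 mm tall, on the bench. Origin: centre of the underside.
- tipbox: Bystander: yellow box, 85 x 120 x 40 mm, on the bench. Origin: centre of the underside.
Things that resemble listed ones, but are neither listed nor needed, are in the scene too. What is meant by the bolt is not purple, and is the smaller of those in its own colour.

How it is judged:
On the way:
1. the disc's slot is lined up with the bolt (within 0.2 rad) ((value of joint disc between 1.371 and 1.771 rad or value of joint disc between -1.771 and -1.371 rad)), for 0.2 s.
At the end, for the whole second after the job is handed in: The bolt lies flat through the disc's slot with its nose within 5 mm of the keeper's end wall, within 8 mm of the centre line and 0.12 rad of its direction, at rest; the slot is within 0.2 rad of the bolt's line; the three bystanders are within 20 mm of where they stood (x of bolt in the frame of case above 0.063 m and y of bolt in the frame of case between -0.008 and 0.008 m and z of bolt in the frame of case below 0.079 m and angle between the x axis of bolt and the x axis of case, either way round below 0.12 rad and (value of joint disc between 1.371 and 1.771 rad or value of joint disc between -1.771 and -1.371 rad) and linear speed of bolt below 0.01 m/s and distance of each of jar, reagent, tipbox from where it was at the start of the episode below 0.02 m); the robot touches nothing.
It fails at once if the bolt is lifted (more than 12 mm off the lid) (z of bolt in the frame of case above 0.087 m).
It fails at once if a bystander is shifted more than 20 mm, lifted or tipped (distance of any of jar, reagent, tipbox from where it was at the start of the episode above 0.02 m or angle between any of jar, reagent, tipbox's own z axis and vertical above 0.35 rad).
It also fails if it takes over 51 s, if anything falls off the work surface, if the arm or the gripper's body presses on something with over 40 N, if the wrist force passes 120 N, or if a joint passes its speed limit or range.

### The arm

A 6-joint arm with a two-finger parallel gripper is mounted at the origin on the work surface. World frame = base frame: x ahead of the robot, y to its left, z up, the work surface at z = 0. Lengths are in m, angles in rad, forces in N, time in s.
With the tool pointing down it reaches from about 0.3 to 0.875 m from the base axis. Payload 6.4 kg.
Tool frame: the origin (TCP) lies at the centre of the arm's flange, where the gripper is bolted on; the fingertips stand 173 mm ahead of it and the grasp point (between the pads) lies 155 mm ahead of it; z points along the fingers, y is the line along which they close (so a half turn about z gives the same grasp; the last joint's range is limited). The gripper opens to 85 mm and grips with 20 to 120 N. Pads are 22 mm wide; open, the fingers measure 114 mm over their backs; the gripper's body (76 mm by 85 mm) begins 54 mm behind the grasp point. The pads swing forward as they close: fully open they stand 13 mm farther back than shut.
Start: joints at [1.017, 0.181, 1.607, -0, 1.354, -0.206], TCP at [0.196, 0.541, 0.405] pointing down, gripper open.
Joint ranges: [-2.99, 2.99], [-0.89, 2.07], [0.3, 2.58], [-1.14, 4.28], [0, 2.63], [-3.12, 3.12]. Speed limits (rad/s): [2.57, 2.57, 3.01, 3.14, 3.14, 3.14].

### API

Orientations are given as a unit quaternion [w, x, y, z].
In Python, from bench import get_obs, camera, get_calibration, hand_in gives the robot as it stands. The module is installed in compiled form; this text tells all that it offers.
- The arm moves only by the tool drive_tool, never from a script. Its argument "increments" is a list of rows, each a list of 2 entries, a list of its own where there are three numbers: the shift along the tool's x, y, z normalised to -1 to 1, where 1 is 250 mm, then the turn about the tool's z normalised to -1 to 1, where 1 is 90 degrees. A call has exactly 8 rows; each row is the pose to reach, as a shift and turn from the pose commanded when the call began, along the tool's axes at that moment; what a row does not reach only later rows make up. A row lasts 1/8 s, in which the tool goes at most 62.5 mm and 10.7 degrees, less where a joint would pass 70% of its speed; a pose out of reach is approached as far as the arm can. A call with a number of a shift or a turn outside -1 to 1 is refused whole. A call with a gripper value outside its range is refused whole. "claw" is the closure, from 0 (fully open) to 1 (shut), set as the call begins (left out, the last holds). The fingers move at their own pace and stop on an object; the grip force is fixed at half the most. Time passes only in rows, so rows that repeat a pose let the fingers close, or fill a call up. It gives the time, the measured TCP pose, the force and the opening at its end, in the units of the state.
- get_obs(): the state, without advancing time (a new reading comes with each control period).
- camera(name): name is "scene" or "top" or "wrist"; returns the picture (480x640x3 uint8, blue, green, red); there is no depth.
- get_calibration(name): a dict with "K" (3x3 intrinsics, pixels), "k1" (the pictures are not rectified: a ray, as slopes to the right and down, at radius r is drawn at 1 + k1 r^2 times it, then the intrinsics apply), "origin" and "orientation" of the camera in the world. Camera axes: x right, y down, z forward; pixel columns grow to the right and rows downward; lengths in m; the calibration is good to about 2 mm. A picture is of the moment at which its call begins: read the wrist's pose just before it. get_calibration takes no time and is no camera call; for the wrist camera it gives the pose at the moment of the call.
- hand_in(): hands the job in, once; it reports no verdict.
The state is a dict: "time_s": time; "q": joint angles; "dq": joint speeds; "joint_efforts": joint torques, N m; "eef_pos": TCP position; "eef_rot": TCP orientation; "wrist_force": force on the tool from outside, world axes, zero at the start; "torque": the same for the moment, N m; "opening": opening from 0.0 (shut) to 1.0 (fully open).
Only numpy, scipy, OpenCV 4.12 (cv2) and the standard library are available. Lean on these libraries where they do the work, as an engineer would, in place of code of your own. Each camera call takes 0.05 s, during which the arm holds its last target. There are 200 camera calls.

## Working session

There is one attempt and no reset: what is moved stays moved. The work goes in short steps, Python scripts to look and compute and a tool call to move; the robot and the scene stay as the last step left them, time stands still between calls to the robot, and variables do not carry over. Pictures are saved under pics/ and viewed, on a budget of 10 in all, crops included, one or two more only if the job needs it, and the job is handed in when it is done.

Besides the shell and the picture viewer there is one more tool, called after "Call:" as name(argument=value, ...), one argument or row to a line, values as JSON. drive_tool: Moves the arm, as the interface text tells. Its arguments: {"type":"object","properties":{"increments":{"type":"array","items":{"type":"array"}},"claw":{"type":"number"}},"required":["increments"]}

```bash
mkdir -p pics; cat > h.py <<'E'
import numpy as np, cv2
from scipy.spatial.transform import Rotation as R
from bench import get_obs, camera, get_calibration, hand_in
def rot(q): return R.from_quat([q[1],q[2],q[3],q[0]]).as_matrix()
def ray(c,uv):
    K=np.array(c["K"]);k=c["k1"]
    d=np.array([(uv[0]-K[0,2])/K[0,0],(uv[1]-K[1,2])/K[1,1]]);s=d.copy()
    for _ in range(20): s=d/(1+k*(s@s))
    return rot(c["orientation"])@np.array([s[0],s[1],1.])
def onz(c,uv,z):
    o=np.array(c["origin"]);r=ray(c,uv);return o+r*(z-o[2])/r[2]
def proj(c,p):
    v=rot(c["orientation"]).T@(np.array(p)-np.array(c["origin"]));s=v[:2]/v[2]
    s=s*(1+c["k1"]*(s@s));K=np.array(c["K"]);return np.array([K[0,0]*s[0]+K[0,2],K[1,1]*s[1]+K[1,2]])
E
python3 - <<'E'
from h import *
for n in("scene","top"):
    cv2.imwrite(f"pics/{n}0.png",camera(n));c=get_calibration(n);print(n,c)
print(get_obs())
E
```

```text
scene {'K': array([[563.42351416,   0.        , 320.06096808],
       [  0.        , 563.42351416, 238.60185124],
       [  0.        ,   0.        ,   1.        ]]), 'k1': -0.009621266091168616, 'origin': array([1.34664626, 0.33832222, 1.05611735]), 'orientation': array([-0.18825199,  0.50360479,  0.78888122, -0.29767402])}
top {'K': array([[523.00606644,   0.        , 323.28743283],
       [  0.        , 523.00606644, 240.1674795 ],
       [  0.        ,   0.        ,   1.        ]]), 'k1': -0.06109719138700128, 'origin': array([0.42208611, 0.01161501, 1.51071677]), 'orientation': array([ 0.03416914, -0.70149524,  0.71099669, -0.03493729])}
{'time_s': 0.1, 'q': array([ 1.01669206e+00,  1.81476126e-01,  1.60787673e+00,  7.51142861e-06,
        1.35380200e+00, -2.06283417e-01]), 'dq': array([ 0.00015182, -0.00302232, -0.00187085, -0.00179843,  0.00058361,
       -0.00036448]), 'joint_efforts': array([-3.93423288e-04, -4.45874548e+01, -3.52236736e+01, -3.94988756e-04,
        4.11035871e-03,  3.85315639e-05]), 'eef_pos': array([0.19584587, 0.54038914, 0.40388388]), 'eef_rot': array([-2.93271445e-04,  1.73035845e-01,  9.84915218e-01, -7.23962217e-04]), 'wrist_force': array([ 0.27049971,  0.14149173, -0.14744063]), 'torque': array([-0.00810032,  0.02840014,  0.00495123]), 'opening': 0.9994833372609274}
```

View pics/top0.png

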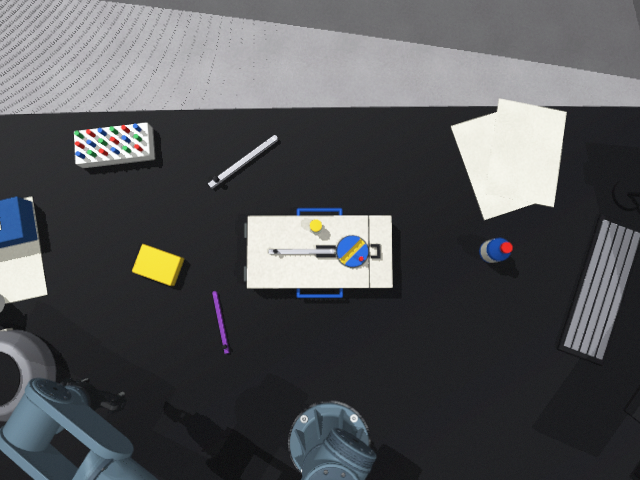

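View pics/scene0.png

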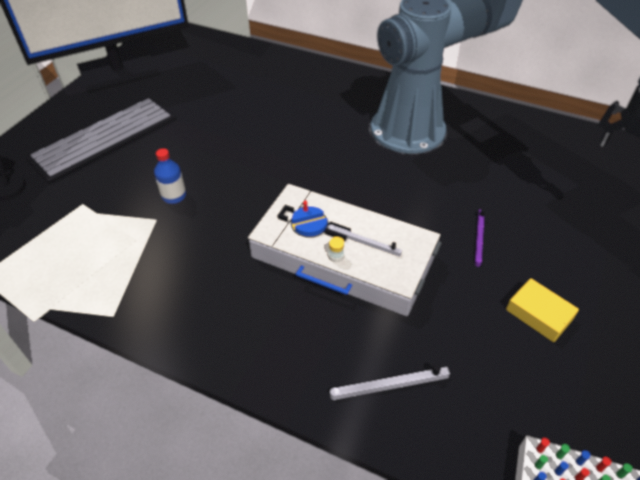

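Top view: the case is at about (320,252) with its x axis pointing image-right. The disc is at (352,252), the peg at (362,260), so the angle is about -0.7. The bolt tail is at about (270,251) and the jar at (315,226). Next I'll measure these.

```bash
cat > m.py <<'E'
from h import *
def blob(m):
    n,l,s,c=cv2.connectedComponentsWithStats(m.astype(np.uint8)); 
    if n<2: return None
    i=1+np.argmax(s[1:,4]); return c[i],s[i],(l==i)
def measure(im,c,box=(235,200,405,305)):
    x0,y0,x1,y1=box; hsv=cv2.cvtColor(im,cv2.COLOR_BGR2HSV).astype(int);h,s,v=hsv[...,0],hsv[...,1],hsv[...,2]
    roi=np.zeros(h.shape,bool);roi[y0:y1,x0:x1]=1
    lid=blob(roi&(v>150)&(s<70))[2].astype(np.uint8)
    lid=cv2.morphologyEx(lid,cv2.MORPH_CLOSE,np.ones((5,5)))
    ct=max(cv2.findContours(lid,0,2)[0],key=cv2.contourArea)[:,0]
    P=np.array([onz(c,p,.075)[:2] for p in cv2.convexHull(ct)[:,0].astype(float)],np.float32)
    r=cv2.minAreaRect(P*1000);print("lid",r)
    red=blob(roi&((h<8)|(h>172))&(s>120)&(v>80));print("red",red[:2],onz(c,red[0],.118))
    m=roi&(h>100)&(h<125)&(s>120)&(v>80);b=blob(m)
    n=roi.copy(); y=roi&(h>18)&(h<35)&(s>90)
    allb=b[2]; dm=cv2.morphologyEx(b[2].astype(np.uint8),cv2.MORPH_CLOSE,np.ones((15,15)))
    D=np.array([onz(c,p,.091)[:2]*1000 for p in cv2.convexHull(max(cv2.findContours(dm,0,2)[0],key=cv2.contourArea))[:,0].astype(float)],np.float32)
    print("disc circ",cv2.minEnclosingCircle(D))
    nn,l,st,ce=cv2.connectedComponentsWithStats(y.astype(np.uint8))
    for i in range(1,nn):
        if st[i,4]>15:
            yy,xx=np.nonzero(l==i);Q=np.array([onz(c,(a,b_),.075)[:2] for a,b_ in zip(xx,yy)])
            w,V=np.linalg.eigh(np.cov(Q.T));print("yellow",st[i],onz(c,ce[i],.08),"dir",V[:,1])
    return r
E
python3 - <<'E'
from m import *
im=cv2.imread("pics/top0.png");c=get_calibration("top");measure(im,c)
c2=get_calibration("scene");
cv2.imwrite("pics/c.png",np.hstack([cv2.resize(im[205:300,240:400],None,fx=4.9,fy=4.9,interpolation=2)]))
E
```

```text
lid ((534.0967407226562, 53.38264465332031), (333.50799560546875, 198.91822814941406), 89.24897003173828)
red (array([360.61538462, 258.38461538]), array([359, 257,   4,   4,  13], dtype=int32)) [ 0.50851072 -0.08973448  0.118     ]
disc circ ((540.5217895507812, -59.2097282409668), 38.73245620727539)
yellow [310 220  12  12 123] [0.60384402 0.03027884 0.08      ] dir [0.64896238 0.7608205 ]
yellow [339 238  26  26 196] [ 0.53140028 -0.06903403  0.08      ] dir [-0.6965955   0.71746408]
```

View pics/c.png

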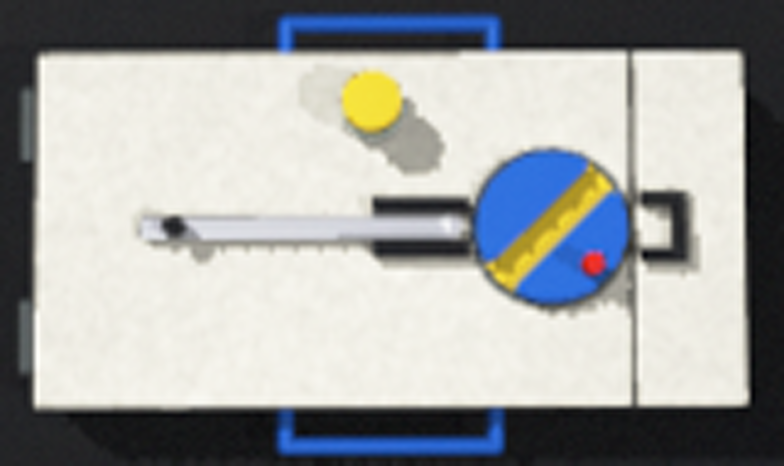

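The zoomed top view gives these crop positions (x4.9): lid corners (37,52), (743,50), (750,405) and (33,408), disc centre (551,228), peg (594,263), tail (138,228). I'll convert them to world.

```bash
python3 - <<'E'
from h import *
c=get_calibration("top");f=lambda x,y,z:onz(c,((x+.5)/4.9+239.5,(y+.5)/4.9+204.5),z)
C=np.array([f(x,y,.075) for x,y in[(37,52),(743,50),(750,405),(33,408)]])
for i in range(4):print(C[i],np.linalg.norm(C[i]-C[i-1]))
ctr=C.mean(0)[:2];ex=((C[1]+C[2]-C[0]-C[3])[:2]);ex/=np.linalg.norm(ex);ey=np.array([-ex[1],ex[0]])
print("ctr",ctr,"ex",ex)
for n,p in dict(disc=f(551,228,.091),peg=f(594,263,.118),tail=f(139,228,.086),knob=f(174,226,.106),keepin=f(667,226,.08),jar=f(372,100,.125),gl=f(372,228,.089)).items():
    d=p[:2]-ctr;print(n,p,"case",d@ex*1e3,d@ey*1e3)
d=f(551,228,.091)[:2]
for z in(.118,):
    v=f(594,263,z)[:2]-d;print("angle",np.arctan2(v@ey,v@ex),np.linalg.norm(v))
# disc/peg check in scene cam
c2=get_calibration("scene");print([proj(c2,p) for p in(f(551,228,.091),f(594,263,.118),f(139,228,.089))])
E
```

```text
[0.63530332 0.21942668 0.075     ] 0.20084125377379797
[ 0.6310663  -0.18038152  0.075     ] 0.39983064864260814
[ 0.4307793  -0.17912609  0.075     ] 0.20029093220507482
[0.43447376 0.22159377 0.075     ] 0.40073689027207865
ctr [0.53290567 0.02037821] ex [-0.00990733 -0.99995092]
disc [ 0.53027637 -0.06877003  0.091     ] case 89.16991061382237 -1.7459519399511578
peg [ 0.50879443 -0.09030395  0.118     ] case 110.91560362947408 -23.013492133094573
tail [0.53373097 0.16071832 0.086     ] case -140.341396439566 -0.5651302448771895
knob [0.53301261 0.13935105 0.106     ] case -118.96805912016669 -1.0717645041275055
keepin [ 0.5313511  -0.13443008  0.08      ] case 154.8160914231221 -0.020758533666041787
jar [0.59892686 0.02937811 0.125     ] case -9.65354668111172 65.92878342419543
gl [0.53177255 0.03070184 0.089     ] case -10.31189234018712 -1.2353473839289884
angle -0.7742822092491739 0.0304168280824601
[array([310.73383382, 217.6469556 ]), array([306.2454291 , 200.93863999]), array([402.37548204, 250.41793608])]
```

Call:
drive_tool(
  increments=[
    [[-0.2,-0.2,0],-0.05],
    [[-0.4,-0.4,0],-0.1],
    [[-0.6,-0.6,0],-0.15],
    [[-0.75,-0.75,0],-0.2],
    [[-0.9,-0.9,0],-0.215],
    [[-1,-1,0],-0.215],
    [[-1,-1,0],-0.215],
    [[-1,-1,0],-0.215],
  ],
  claw=1,
)

```text
time_s: 1.1
eef_pos: [0.3456, 0.2206, 0.4045]
eef_rot: [-0.0, 0.005, 1.0, 0.0]
wrist_force: [-0.0, -0.4, -0.1]
opening: 0.001
```

Call:
drive_tool(
  increments=[
    [[-0.1,-0.2,0],0],
    [[-0.2,-0.4,0],0],
    [[-0.3,-0.6,0],0],
    [[-0.4,-0.8,0],0],
    [[-0.5,-1,0],0],
    [[-0.65,-1,0],0],
    [[-0.65,-1,0],0],
    [[-0.65,-1,0],0],
  ],
)

```text
time_s: 2.1
eef_pos: [0.5054, -0.0297, 0.404]
eef_rot: [-0.001, 0.004, 1.0, 0.0]
wrist_force: [0.8, 0.6, 0.1]
opening: -0.002
```

Call:
drive_tool(
  increments=[
    [[0,-0.2,0],0],
    [[0,-0.43,0],0],
    [[0,-0.43,0],0],
    [[0,-0.43,0.15],0],
    [[0,-0.43,0.3],0],
    [[0,-0.43,0.4],0],
    [[0,-0.43,0.4],0],
    [[0,-0.43,0.4],0],
  ],
)

```text
time_s: 3.1
eef_pos: [0.505, -0.1379, 0.306]
eef_rot: [0.001, 0.004, 1.0, -0.0]
wrist_force: [1.3, 0.2, -0.8]
opening: 0.002
```

```bash
python3 - <<'E'
from h import *
a=camera("scene");b=camera("wrist");print(get_obs()["eef_pos"])
cv2.imwrite("pics/s1.png",np.hstack([cv2.resize(a[110:290,220:400],(540,540)),cv2.resize(b,(260,195))[:,:].copy() if 0 else np.vstack([cv2.resize(b,(260,195)),np.zeros((345,260,3),np.uint8)])]))
E
```

```text
[ 0.5052499  -0.13845045  0.30641725]
```

View pics/s1.png

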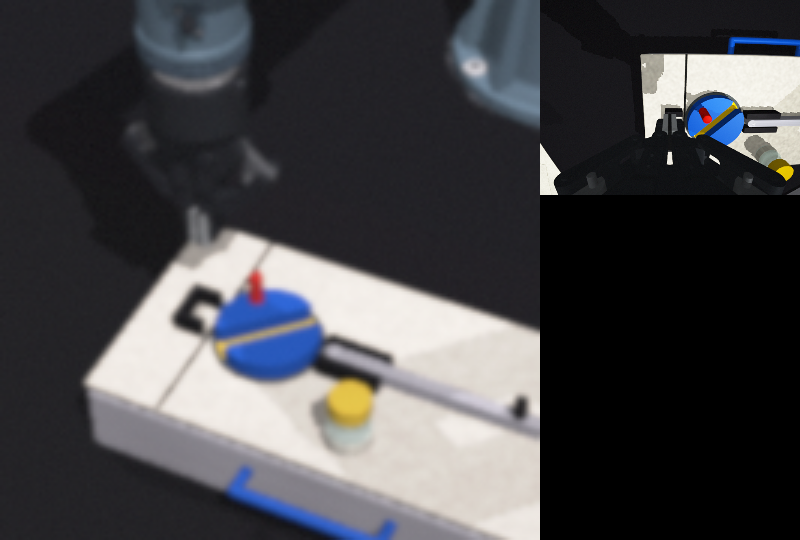

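Scene crop: the closed fingertips hang at crop (200,243), which is full-image (287,191), to the left of the peg. I'll check the tip height by projection.

```bash
python3 - <<'E'
from h import *
c=get_calibration("scene")
for z in(.12,.133,.146):print(z,proj(c,[.505,-.138,z]))
E
```

```text
0.12 [288.87624805 193.36408263]
0.133 [288.63195909 189.40128382]
0.146 [288.38408913 185.37994463]
```

Call:
drive_tool(
  increments=[
    [[0,0,0.08],0],
    [[0,0,0.125],0],
    [[0,0.04,0.125],0],
    [[0,0.08,0.125],0],
    [[0,0.12,0.125],0],
    [[0,0.16,0.125],0],
    [[0,0.19,0.125],0],
    [[0,0.19,0.125],0],
  ],
)

```text
time_s: 4.2
eef_pos: [0.5051, -0.0906, 0.2738]
eef_rot: [0.0, 0.005, 1.0, -0.0]
wrist_force: [0.5, -0.1, 0.3]
opening: 0.001
```

```bash
cat >> m.py <<'E'
def peg2():
    out=[]
    for n in("scene","top"):
        im=camera(n);c=get_calibration(n);g=proj(c,[.505,-.08,.11]).astype(int)
        box=(g[0]-28,g[1]-28,g[0]+28,g[1]+28);hsv=cv2.cvtColor(im,cv2.COLOR_BGR2HSV).astype(int)
        m=((hsv[...,0]<8)|(hsv[...,0]>172))&(hsv[...,1]>120)&(hsv[...,2]>60);r=np.zeros(m.shape,bool);r[box[1]:box[3],box[0]:box[2]]=1
        b=blob(m&r)
        if b is None or b[1][4]<4: print(n,"no red");continue
        cc=b[0]
        if n=="scene": yy,xx=np.nonzero(b[2]);t=yy<=yy.min()+3;cc=(xx[t].mean(),yy.min()+1.5)
        p=onz(c,cc,.118);d=np.array([.5312,-.0695]);ex=np.array([-.0099,-1]);ey=np.array([1,-.0099]);v=p[:2]-d
        print(n,b[1],p,"ang",np.arctan2(v@ey,v@ex),"r",np.linalg.norm(v))
        y=(hsv[...,0]>18)&(hsv[...,0]<35)&(hsv[...,1]>90)
        q=proj(c,[.531,-.069,.08]).astype(int);r[:]=0;r[q[1]-18:q[1]+18,q[0]-18:q[0]+18]=1
        yy,xx=np.nonzero(y&r)
        if len(xx)>10:
            Q=np.array([onz(c,(a,e),.075)[:2] for a,e in zip(xx,yy)]);w,V=np.linalg.eigh(np.cov(Q.T));u=V[:,1];a=np.arctan2(u@ey,u@ex);print(" slot line angle to case x",(a+np.pi/2)%np.pi-np.pi/2,np.sqrt(w)*1e3)
E
python3 - <<'E'
from m import *
peg2();print(get_obs()["eef_pos"],get_obs()["wrist_force"])
E
```

```text
scene [311 201   6  10  34] [ 0.50658721 -0.07318029  0.118     ] ang -1.4124687296357048 r 0.024886425206298864
 slot line angle to case x -0.0542491999950343 [ 3.73318216 27.39325535]
top no red
[ 0.50542831 -0.09092194  0.27382937] [-0.58495216  1.29888733  0.86819074]
```

Call:
drive_tool(
  increments=[
    [[0,-0.1,0],0],
    [[0,-0.25,0],0],
    [[0,-0.25,-0.1],0],
    [[0,-0.25,-0.1],0],
    [[0,-0.25,-0.1],0],
    [[0,-0.25,-0.1],0],
    [[0,-0.25,-0.1],0],
    [[0,-0.25,-0.1],0],
  ],
)

```text
time_s: 5.3
eef_pos: [0.5045, -0.1535, 0.2981]
eef_rot: [-0.0, 0.005, 1.0, 0.0]
wrist_force: [-1.2, 1.1, -0.0]
opening: 0.001
```

```bash
python3 - <<'E'
from m import *
peg2()
b=camera("wrist");t=camera("top")
cv2.imwrite("pics/w2.png",np.vstack([cv2.resize(b[200:460,280:640],(540,390)),cv2.resize(t[235:270,325:390],(390,210),interpolation=2)[:, :].copy() if 0 else cv2.resize(t[235:258,330:390],(540,207),interpolation=2)]))
E
```

```text
scene [313 201   3  10  25] [ 0.50582187 -0.0715234   0.118     ] ang -1.4813350755618413 r 0.02545866336603488
 slot line angle to case x -0.06405335192196748 [ 3.63719731 24.25596047]
top [352 260   3   4  12] [ 0.5004729 -0.0692554  0.118    ] ang -1.568856923135166 r 0.03072806920763379
 slot line angle to case x 0.045701242528679575 [ 4.69140345 25.20071231]
```

View pics/w2.png

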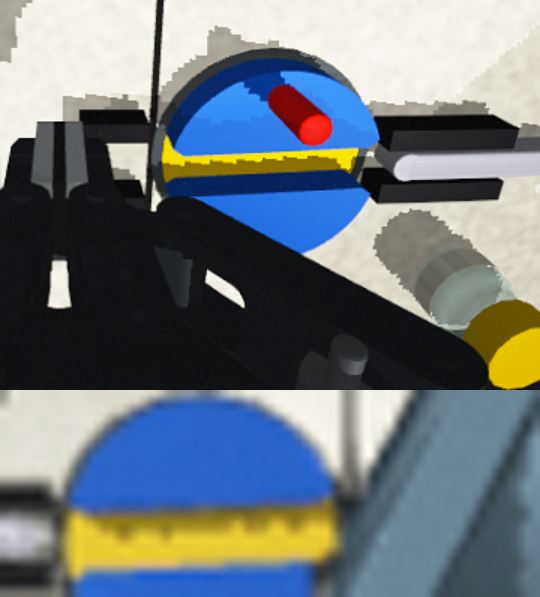

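The slot is lined up to within about 0.05 rad: the top view gives a peg angle of -1.57, and the wrist view agrees. I'll go behind the tail next.

Call:
drive_tool(
  increments=[
    [[0,0,-0.1],0],
    [[0,0.1,-0.18],0],
    [[0,0.3,-0.18],0],
    [[-0.04,0.5,-0.18],0],
    [[-0.07,0.7,-0.18],0],
    [[-0.1,0.9,-0.18],0],
    [[-0.1,1,-0.18],0],
    [[-0.1,1,-0.18],0],
  ],
)

```text
time_s: 6.5
eef_pos: [0.5319, 0.0976, 0.3434]
eef_rot: [-0.0, 0.003, 1.0, 0.0]
wrist_force: [0.0, 0.7, 0.0]
opening: 0.001
```

Call:
drive_tool(
  increments=[
    [[0,0.2,0],0],
    [[0,0.4,0],0],
    [[0,0.41,0],0],
    [[0,0.41,0.15],0],
    [[0,0.41,0.25],0],
    [[0,0.41,0.32],0],
    [[0,0.41,0.32],0],
    [[0,0.41,0.32],0],
  ],
)

```text
time_s: 7.5
eef_pos: [0.5337, 0.198, 0.2644]
eef_rot: [0.001, 0.005, 1.0, 0.0]
wrist_force: [0.4, 0.4, 0.6]
opening: 0.002
```

```bash
python3 - <<'E'
from m import *
peg2();o=get_obs();print(o["eef_pos"],o["eef_rot"])
a=camera("scene");b=camera("wrist");cw=get_calibration("wrist")
tip=o["eef_pos"]+rot(o["eef_rot"])@[0,0,.173]
print("tip",tip,"in wrist px",proj(cw,tip),"tail px",proj(cw,[.5335,.1607,.089]),"scene",proj(get_calibration("scene"),tip))
cv2.imwrite("pics/w3.png",np.hstack([cv2.resize(b,(520,390)),cv2.resize(a[160:290,340:430],(270,390))]))
E
```

```text
scene [313 201   4   9  26] [ 0.50564296 -0.07113607  0.118     ] ang -1.4969674049273667 r 0.025609351611208253
 slot line angle to case x -0.06189103549177766 [ 3.79890754 28.49318108]
top [352 260   4   4  13] [ 0.50036465 -0.06966374  0.118     ] ang -1.5555864693435375 r 0.03083578469813152
 slot line angle to case x 0.043863668048677695 [ 4.72328698 25.40540936]
[0.53374322 0.19833689 0.26477278] [1.16666467e-03 5.13509597e-03 9.99986124e-01 1.47718083e-04]
tip [0.53414715 0.19838593 0.09177325] in wrist px [318.98122114 300.00629176] tail px [237.52503282 296.3852076 ] scene [418.63084633 255.32070299]
```

View pics/w3.png

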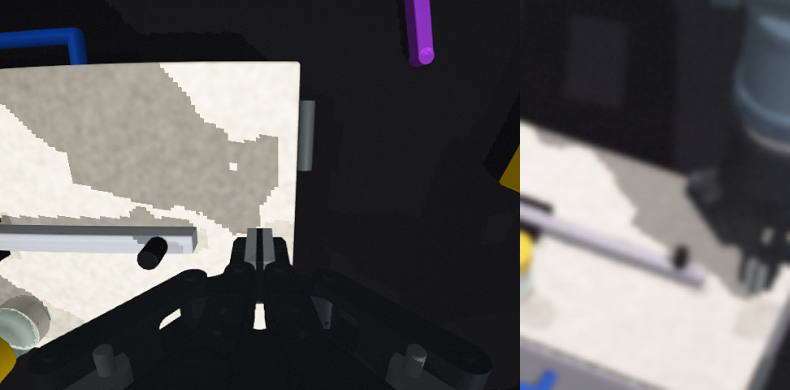

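The tail is at wrist crop (197,238) and the fingertips are in line with the bolt. Lower and push 100 mm first.

Call:
drive_tool(
  increments=[
    [[0,0,0.03],0],
    [[0,-0.05,0.035],0],
    [[0,-0.09,0.035],0],
    [[0,-0.14,0.035],0],
    [[0,-0.19,0.035],0],
    [[0,-0.24,0.035],0],
    [[0,-0.29,0.035],0],
    [[0,-0.34,0.035],0],
  ],
)

```text
time_s: 8.7
eef_pos: [0.5322, 0.1126, 0.2547]
eef_rot: [0.0, 0.005, 1.0, 0.0]
wrist_force: [0.5, 2.0, -0.4]
opening: 0.001
```

```bash
python3 - <<'E'
from m import *
peg2();b=camera("wrist");a=camera("scene");print(get_obs()["eef_pos"],get_obs()["wrist_force"])
cv2.imwrite("pics/w4.png",np.hstack([cv2.resize(b,(520,390)),cv2.resize(a[170:300,280:370],(270,390))]))
E
```

```text
scene [313 201   4   9  25] [ 0.50564296 -0.07113607  0.118     ] ang -1.4969674049273667 r 0.025609351611208253
top [352 260   4   4  13] [ 0.50036465 -0.06966374  0.118     ] ang -1.5555864693435375 r 0.03083578469813152
 slot line angle to case x 0.13723735993394737 [ 4.45619289 23.21458733]
[0.53231893 0.11305211 0.25476247] [ 0.32436332 -0.09021954  0.64169074]
```

View pics/w4.png

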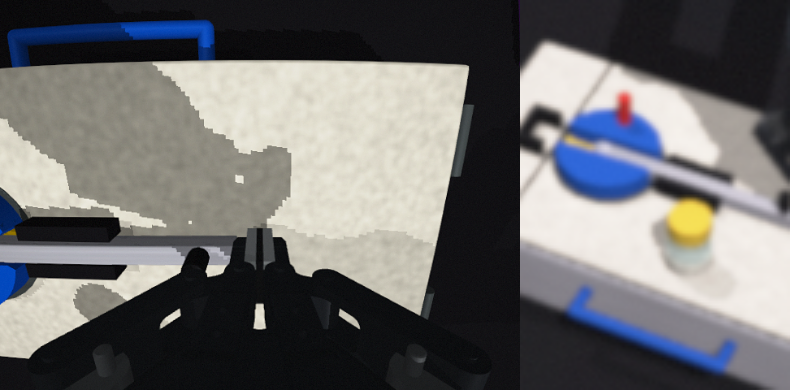

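The nose is already in the slot past the middle, the disc hasn't moved and the jar is clear. Push on.

Call:
drive_tool(
  increments=[
    [[0,-0.04,0],0],
    [[0,-0.08,0],0],
    [[0,-0.12,0],0],
    [[0,-0.15,0],0],
    [[0,-0.17,0],0],
    [[0,-0.185,0],0],
    [[0,-0.2,0],0],
    [[0,-0.2,0],0],
  ],
)

```text
time_s: 9.9
eef_pos: [0.5317, 0.0632, 0.2547]
eef_rot: [-0.0, 0.005, 1.0, -0.0]
wrist_force: [0.2, 0.4, 1.1]
opening: 0.0
```

Call:
drive_tool(
  increments=[
    [[0,-0.004,0],0],
    [[0,-0.008,0],0],
    [[0,-0.012,0],0],
    [[0,-0.016,0],0],
    [[0,-0.02,0],0],
    [[0,-0.02,0],0],
    [[0,-0.02,0],0],
    [[0,-0.02,0],0],
  ],
)

```text
time_s: 10.9
eef_pos: [0.5317, 0.0584, 0.2547]
eef_rot: [-0.0, 0.005, 1.0, -0.0]
wrist_force: [-0.2, 1.1, -0.2]
opening: 0.003
```

Not against the stop yet, so I'll creep on and watch the force.

Call:
drive_tool(
  increments=[
    [[0,-0.003,0],0],
    [[0,-0.006,0],0],
    [[0,-0.009,0],0],
    [[0,-0.012,0],0],
    [[0,-0.012,0],0],
    [[0,-0.012,0],0],
    [[0,-0.012,0],0],
    [[0,-0.012,0],0],
  ],
)

```text
time_s: 11.9
eef_pos: [0.5316, 0.0554, 0.2547]
eef_rot: [-0.0, 0.005, 1.0, -0.0]
wrist_force: [0.6, 0.7, -0.5]
opening: -0.0
```

```bash
python3 - <<'E'
from m import *
peg2();b=camera("wrist");a=camera("scene");print(get_obs()["eef_pos"],get_obs()["wrist_force"])
cv2.imwrite("pics/w5.png",np.hstack([cv2.resize(b,(520,390)),cv2.resize(a[185:250,270:315],(270,390),interpolation=2)]))
E
```

```text
scene [313 201   4   9  28] [ 0.50544341 -0.07070406  0.118     ] ang -1.5141830766175923 r 0.025784717174411317
top [352 260   4   4  13] [ 0.50036465 -0.06966374  0.118     ] ang -1.5555864693435375 r 0.03083578469813152
 slot line angle to case x 0.031292595092621056 [ 1.43519515 21.47947181]
[0.53165293 0.05544969 0.25470425] [0.2253697  0.50390225 0.33376471]
```

View pics/w5.png

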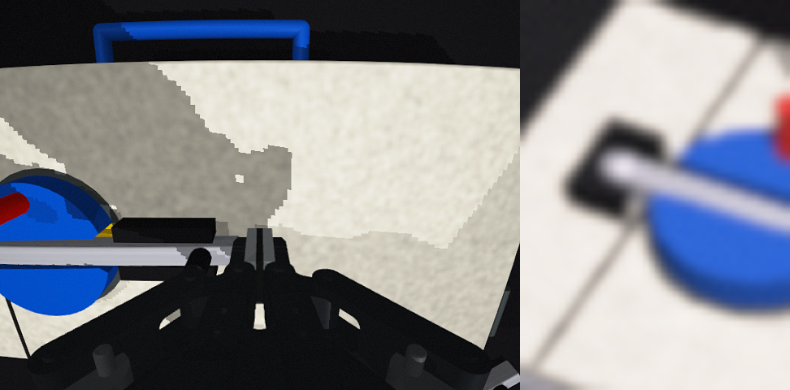

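The nose is inside the keeper with a few millimetres left. Creep until the force rises.

Call:
drive_tool(
  increments=[
    [[0,-0.003,0],0],
    [[0,-0.006,0],0],
    [[0,-0.009,0],0],
    [[0,-0.012,0],0],
    [[0,-0.014,0],0],
    [[0,-0.016,0],0],
    [[0,-0.016,0],0],
    [[0,-0.016,0],0],
  ],
)

```text
time_s: 13.1
eef_pos: [0.5315, 0.0527, 0.2547]
eef_rot: [0.0, 0.005, 1.0, 0.001]
wrist_force: [0.3, 9.5, 0.1]
opening: -0.004
```

Call:
drive_tool(
  increments=[
    [[0,-0.003,0],0],
    [[0,-0.006,0],0],
    [[0,-0.008,0],0],
    [[0,-0.008,0],0],
    [[0,-0.008,0],0],
    [[0,-0.008,0],0],
    [[0,-0.008,0],0],
    [[0,-0.008,0],0],
  ],
)

```text
time_s: 14.1
eef_pos: [0.5313, 0.0518, 0.2547]
eef_rot: [-0.0, 0.005, 1.0, 0.003]
wrist_force: [-0.4, 15.1, 1.3]
opening: -0.0
```

Call:
drive_tool(
  increments=[
    [[0,0.03,0],0],
    [[0,0.08,0],0],
    [[0,0.15,0],0],
    [[0,0.25,-0.1],0],
    [[0,0.4,-0.3],0],
    [[0,0.6,-0.5],0],
    [[0,0.8,-0.6],0],
    [[0,0.8,-0.6],0],
  ],
)

```text
time_s: 15.1
eef_pos: [0.5334, 0.2535, 0.4082]
eef_rot: [0.003, 0.003, 1.0, 0.001]
wrist_force: [0.7, 0.0, -0.7]
opening: 0.0
```

```bash
python3 - <<'E'
from m import *
peg2();t=camera("top");a=camera("scene");print(get_obs()["eef_pos"],get_obs()["wrist_force"])
cv2.imwrite("pics/w6.png",np.hstack([cv2.resize(t[205:300,300:400],(400,380),interpolation=2),cv2.resize(a[180:280,265:365],(380,380),interpolation=2)]))
E
```

```text
scene [313 201   4   9  26] [ 0.50564296 -0.07113607  0.118     ] ang -1.4969674049273667 r 0.025609351611208253
top [352 260   4   4  13] [ 0.50036465 -0.06966374  0.118     ] ang -1.5555864693435375 r 0.03083578469813152
 slot line angle to case x 0.035943039389579656 [ 1.45629629 21.02532279]
[0.53319973 0.24886128 0.40314899] [-0.83881581 -0.64219703  0.24581318]
```

View pics/w6.png

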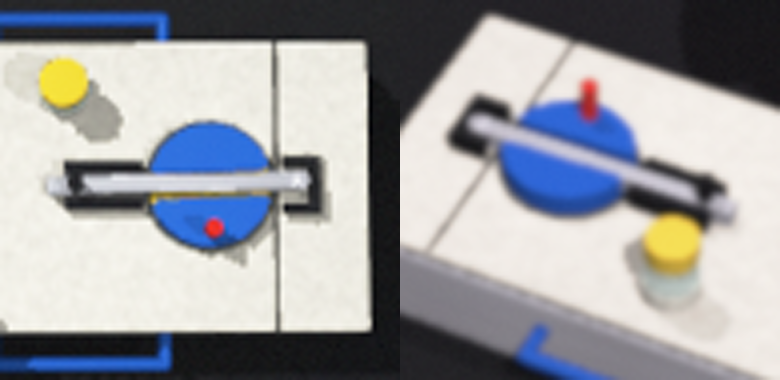

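```bash
python3 -c "from bench import *;hand_in()"
```

```text
the job is handed in; nothing more can be done
```

I turned the disc by pushing the red peg, then pushed the bolt by its tail through the slot until it stopped against the keeper. I backed the arm clear and handed the job in at about 15 s; hand-in gave no verdict.

**Last checks:**
- **Bolt:** The force rose to 9.5 N and then 15 N as the nose met the stop. The last top view shows the nose at the keeper's end wall and the tail about 12 mm behind the guide, as it should be when home.
- **Disc:** The top view puts the peg at about -1.56 rad. The scene view gave -1.50, with a peg radius of about 26 mm instead of 31 mm, so I trusted it less. Both are within the allowed range.
- **Slot:** The slot line from the top view was about 0.04 rad off the bolt's line.
- **Bystanders:** The jar is where it started. I did not measure the bottle and box again, but the arm stayed well clear of both.

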